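Mount a microscope drive spindle between bench centres and pin the tailstock

ROBOT

A 6-joint arm with a two-finger parallel gripper is mounted at the origin on the work surface. World frame = base frame: x ahead of the robot, y to its left, z up, the work surface at z = 0. Lengths are in mm, angles in rad, forces in N, time in s.
With the tool pointing down it reaches from about 275 to 825 mm from the base axis. Payload 4.9 kg.
Tool frame: the origin (TCP) lies at the very end of the fingers, on their centre line; the grasp point (between the pads) lies 19 mm behind it; z points along the fingers, y is the direction in which the jaws open and shut (so a half turn about z gives the same grasp; the last joint's range is limited). The gripper opens to 85 mm and grips with 20 to 120 N. Pads are 22 mm wide; open, the fingers measure 114 mm over their backs; the gripper's body (76 mm by 85 mm) begins 54 mm behind the grasp point. The pads swing forward as they close: fully open they stand 13 mm farther back than shut.
Start: joints at [-1.237, 0.326, -0.193, 1.052, 0, 1.437], TCP at [248.022, -490.921, 231.281] pointing down, gripper open.
Joint ranges: [-2.65, 2.65], [-0.97, 1.79], [-1.3, 1.35], [-1.93, 2.1], [-1.47, 1.37], [-3.14, 3.14]. Speed limits (rad/s): [2.57, 2.57, 3.14, 3.14, 3.14, 3.14].

INTERFACE

Orientations are given as [roll, pitch, yaw] about the fixed x, y, z axes, in that order (R = Rz(yaw) Ry(pitch) Rx(roll)).
In Python, from bench import bot, solve_ik, imaging gives the robot as it stands. Calls block until the motion is done:
- bot.move_ptp(position, orientation): joint-space move of the TCP to a pose.
- bot.movel(position, rot=None, max_speed=150, threshold=None): straight line of the TCP; rot=None keeps the orientation; max_speed is the mean speed in mm/s. With threshold (N) it stops when the force on the tool has changed by that much, and returns True; else False.
- bot.move_j(angles): joint-space move.
- bot.grip(opening, effort=None): opening from 0.0 (shut) to 1.0 (fully open); effort is the grip in N (None keeps the last); returns when the fingers have stopped.
- bot.dwell(seconds).
- solve_ik(position, orientation): joint angles nearest the present ones, or None.
- bot.get_state(): the state.
- imaging.capture(name): name is "scene" or "top" or "wrist"; returns the picture (384x512x3 uint8, blue, green, red); there is no depth.
- imaging.camera_model(name): a dict with "K" (3x3 intrinsics, pixels), "position" and "rotation" of the camera in the world. Camera axes: x right, y up, looking along -z (the intrinsics and any distortion apply to the point x, -y, -z); pixel columns grow to the right and rows downward; lengths in mm; the calibration is good to about 2 mm. A picture is of the moment at which its call begins: read the wrist's pose just before it. camera_model takes no time and is no camera call; for the wrist camera it gives the pose at the moment of the call.
A pose or a line that the arm cannot do raises bot.IKError and nothing moves.
- bot.sign_off(): hands the job in, once; it reports no verdict.
The state is a dict: "t": time; "qpos": joint angles; "joint_velocities": joint speeds; "effort": joint torques, N m; "tcp_pos": TCP position; "orientation": TCP orientation; "contact_force": force on the tool from outside, world axes, zero at the start; "wrist_torque": the same for the moment, N m; "opening": opening from 0.0 (shut) to 1.0 (fully open).
Only numpy, scipy, OpenCV 4.12 (cv2) and the standard library are available. Lean on these libraries where they do the work, as an engineer would, in place of code of your own. Each camera call takes 0.05 s, during which the arm holds its last target. There are 200 camera calls.

TASK

Mount the longer of the two bored spindles in the bench-centres fixture: lay it gently in the two V rests between the points, then slide the tailstock up until both points sit fully home in the spindle's bored ends. Then lock the tailstock by putting the longer pin down through the upper ear, the tongue's eye and the lower ear until its head rests on the upper ear. Leave the spare spindle, the spare pin and everything else on the table where they are.

Things in the scene. Friction and masses are not known exactly. Their poses are not given: they have to be found in the camera images.
- bench: Bench-centres fixture, fixed to the table (place and yaw vary). Origin at table height under the middle of the seated long spindle. x runs level along the spindle axis from headstock to tailstock, z up; axis at y 0, z 65 mm. Base plate x -108..182, y +-40, top z 15. Headstock: grey block x -105..-65, 56 wide, top z 85, with a fixed conical steel point.
- rest_a (a point): V rest nearer the headstock (bench x -36): the point where the rod's axis lies at rest (z 64.5, 0.5 mm under the centres' axis). 8 mm thick, 90 degree V about 35 wide, tops at z 67. Clear of hub and fingers between the rests from x -32 to 40.
- rest_b (a point): The other V rest (bench x 44), same shape, same meaning of the point.
- dial (a point): Top of the post of a dial indicator fixed behind the headstock (bench x -85, y -60), 140 mm high, dial reaching out to y -103. An obstacle.
- tail (a joint): Slide of the tailstock in m: 0 is fully back, grows towards the headstock, hard stop 0.052. About 0.040 with the long spindle seated on both points (start: 0 to 0.012). About 4 N to move it, stays where left. Grey block 35 long, 50 wide, top z 85, at bench x 65..100 when at 0.040, with a conical point, a knob on top, and a level tongue (28 wide, z 41..49) at its back between the clevis ears.
- head_point (a point): Very tip of the headstock's fixed point, bench x -53, z 65. Both points are cones, 3 mm across at the tip, widening to 16 over 11.3 mm; the tip goes about 7 mm into the spindle's bore when seated.
- tail_point (a point): Very tip of the tailstock's moving point. At bench x 53 when the joint is at 0.040. At the start the gap between the two tips is 134 to 146 mm, the long spindle needs 120 to drop in.
- tail_knob (a point): Centre of the top of the tailstock's black round knob, diameter 20, top 124 mm above the table, 34 tall; under it is the tailstock's block, top at 85 mm.
- tongue_eye (a point): Centre of the upper mouth of the 12 mm eye in the tailstock's tongue (49 mm above the table); comes in line with the ear holes when the tailstock is at 0.040.
- ear_hole (a point): Centre of the mouth of the upper ear's 11 mm hole, on its top face, 62 mm above the table, at bench x 162; axes as bench. Clevis at bench x 146..178: two level steel ears 8 mm thick, lower z 28..36, upper z 54..62, each with an upright 11 mm hole, between side cheeks (60 wide outside, tops at z 62).
- long_spindle: The spindle to mount: plain steel round rod 120 mm long, diameter 16, each end bored 10 mm wide and 12 mm deep, with a square hub 26 x 26 and 22 long at mid-length, on which it lies on the table. Origin at the middle of the hub's underside (as it first lies); x along the rod, z up; the rod's axis is 13 mm above the origin. Either end may face the headstock. About 0.25 kg.
- long_spindle_mid (a point): Middle of the long spindle, on its axis.
- long_pin: The locking pin: steel, 8 mm shank 40 mm long with a chamfered foot, round head diameter 16 and 22 tall on top. Stands upright in the pin stand. Origin at the centre of the shank's foot, z up towards the head; head from 40 to 62 mm above the origin. About 50 g.
- pin_stand: Wooden block, fixed, 100 (its x) x 40 x 32 high, origin at underside centre. Two 10 mm holes, floor 7 mm above the table, at x -30 and +30; one has the long pin, the other the short one. Place and yaw vary.
- short_spindle: The spare spindle: same section and square hub as the long one but only 90 mm long. Not wanted; leave it alone. Origin and axes as on the long spindle.
- short_pin: The spare pin: same head (diameter 16, 22 tall) and 8 mm shank, but the shank is only 28 mm long, so in the stand the underside of its head is just 3 mm above the stand's top (long pin: 15 mm). Origin at the foot of the shank, z up towards the head. Leave it alone.
- dish: Bystander: round closed glass dish, diameter 92, 16 high, on the bench top at one of the four outlying places. Origin at underside centre.
- objective: Bystander: small upright aluminium lens barrel, diameter 28, 46 high. Origin at underside centre.
- eyepiece: Bystander: upright brass-coloured eyepiece, diameter 34, 50 high. Origin at underside centre.
- dropper: Bystander: amber dropper bottle, diameter 32, 80 high. Origin at underside centre.
- jar: Bystander: glass jar, diameter 60, 75 high, behind the fixture. Origin at underside centre.
- slide_box: Bystander: flat blue box 85 x 170 x 34 high, behind the fixture. Origin at underside centre.
- screwdriver: Bystander: screwdriver with a fat red handle, about 200 long, under 35 high, lying between the robot and the fixture.
Things that resemble listed ones, but are neither listed nor needed, are in the scene too. What is shaped like the long_spindle but black or green is not meant.

How it is judged:
By the outcome, as a careful person would: the job done as asked, in the order asked, and still so for the second after the job is handed in, with the robot touching nothing.
It also fails if it takes over 72 s, if anything falls off the work surface, if the arm or the gripper's body presses on something with over 40 N, if the wrist force passes 120 N, or if a joint passes its speed limit or range.

## Working session

There is one attempt and no reset: what is moved stays moved. The work goes in short steps, each a Python script; the robot and the scene stay as the last script left them, time stands still between calls to the robot, and variables do not carry over. Pictures are saved under pics/ and viewed, about 8 in all and at most 12, crops included, and the job is handed in when it is done.

```bash
ls; mkdir -p pics
cat > h.py <<'E'
import numpy as np, cv2
from bench import bot, solve_ik, imaging
def cam(name):
    m=imaging.camera_model(name); return {k:(np.array(v,float) if not isinstance(v,str) else v) for k,v in m.items()}
def proj(m,P):
    p=(np.atleast_2d(P)-m["position"])@m["rotation"]; p=p*[1,-1,-1]
    d=m.get("distortion",m.get("dist",None))
    return cv2.projectPoints(p.reshape(-1,1,3).astype(float),np.zeros(3),np.zeros(3),m["K"],d)[0].reshape(-1,2)
def ray(m,uv,z):
    d=m.get("distortion",m.get("dist",None))
    u=cv2.undistortPoints(np.array(uv,float).reshape(-1,1,2),m["K"],d).reshape(-1,2)
    D=np.c_[u[:,0],-u[:,1],-np.ones(len(u))]@m["rotation"].T
    return m["position"]+D*((z-m["position"][2])/D[:,2])[:,None]
E
python3 - <<'E'
from h import *
for n in("top","scene","wrist"):
    print(n,imaging.camera_model(n))
im=imaging.capture("top"); cv2.imwrite("pics/top0_raw.png",im); cv2.imwrite("pics/top0.png",cv2.resize(im,(800,600),interpolation=cv2.INTER_CUBIC))
im=imaging.capture("scene"); cv2.imwrite("pics/scene0.png",cv2.resize(im,(800,600),interpolation=cv2.INTER_CUBIC))
print(bot.get_state())
E
```

```text
pics
top {'K': array([[385.12164579,   0.        , 255.70726496],
       [  0.        , 385.12164579, 191.49363379],
       [  0.        ,   0.        ,   1.        ]]), 'position': array([ 308.27599025,   15.41709528, 1229.66274184]), 'rotation': array([ 0.19031233, -0.00243066, -1.55302264])}
scene {'K': array([[434.13884812,   0.        , 247.5162532 ],
       [  0.        , 434.13884812, 190.44964331],
       [  0.        ,   0.        ,   1.        ]]), 'position': array([1059.57965669,  960.48953445,  839.21556865]), 'rotation': array([0.99365943, 0.01743655, 2.61566598])}
wrist {'K': array([[273.42310111,   0.        , 254.32414007],
       [  0.        , 273.42310111, 186.23356791],
       [  0.        ,   0.        ,   1.        ]]), 'position': array([ 317.05964326, -455.49873152,  372.73859156]), 'rotation': array([-0.30514824,  0.00164765, -1.10355169])}
{'t': 0.1, 'qpos': array([-1.23720040e+00,  3.26890386e-01, -1.93459954e-01,  1.05201032e+00,
       -2.86621602e-05,  1.43662882e+00]), 'joint_velocities': array([ 2.55964943e-03, -1.37581784e-03,  2.04777946e-03, -9.47280250e-04,
       -1.06362394e-05, -9.72697797e-04]), 'effort': array([-2.30916794e-04, -4.44238830e+01,  2.63038015e+01,  7.92147039e-03,
       -2.16723997e-04, -7.57360628e-07]), 'tcp_pos': array([ 247.83843079, -490.41859164,  230.57799668]), 'orientation': array([-3.14003855e+00, -1.80848345e-04,  4.67763315e-01]), 'contact_force': array([ 0.64975525, -0.8063939 ,  0.05607716]), 'wrist_torque': array([ 0.00253573, -0.04522115, -0.03700902]), 'opening': 1.0017477243725683}
```

```bash
python3 - <<'E'
s=open('h.py').read()
s=s.replace('import numpy as np, cv2','import numpy as np, cv2\nfrom scipy.spatial.transform import Rotation as Rn')
s=s.replace('return {k:(np.array(v,float) if not isinstance(v,str) else v) for k,v in m.items()}','return dict(K=np.array(m["K"]),position=np.array(m["position"]),rotation=Rn.from_euler("xyz",m["rotation"]).as_matrix())')
open('h.py','w').write(s)
E
python3 -c "
from h import *
m=cam('top');print(ray(m,[[0,0],[511,0],[511,383],[0,383]],0).round())"
```

```text
[[1228.  947.    0.]
 [1264. -890.    0.]
 [ -20. -752.    0.]
 [ -46.  764.    0.]]
```

View pics/top0.png

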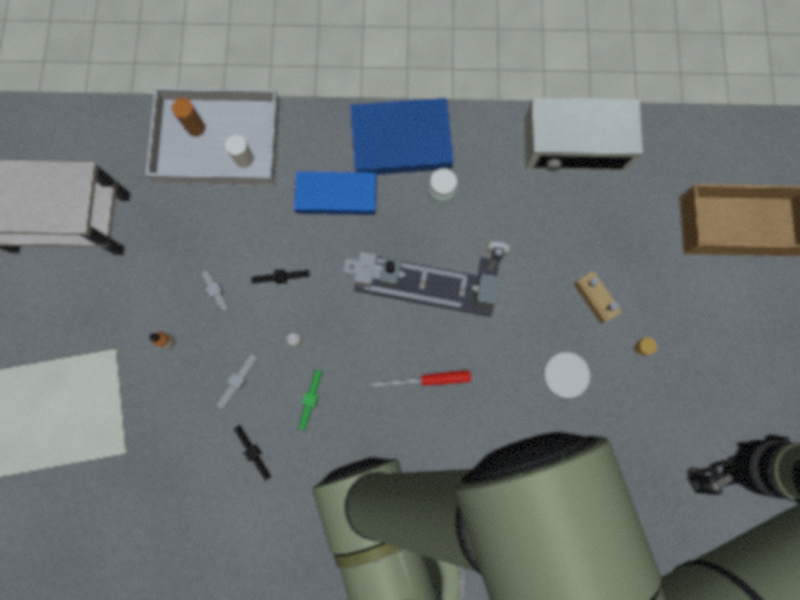

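View pics/scene0.png

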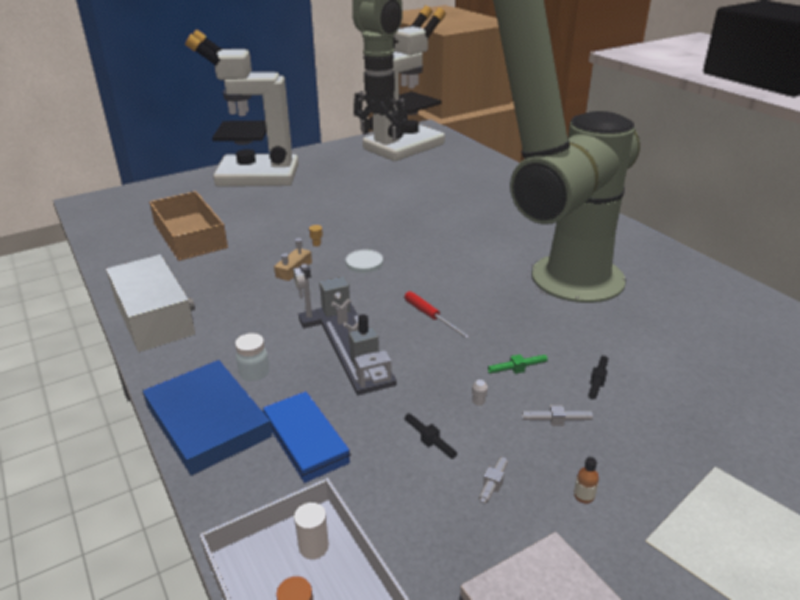

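The top view shows the bench between (345,265) and (508,300), headstock at (488,285) and tailstock on the left. The silver long spindle is at (237,381), the short one at (214,290), and the pin stand at (598,297). The black and green spindles are decoys. Next come rough positions and close wrist views.

Run:
```python
from h import *
m=cam('top')
pts=dict(sp_a=(220,406,13),sp_b=(254,356,13),hub=(237,381,26),short_a=(204,272,13),short_b=(225,308,13),head=(488,281,85),knob=(390,267,124),clev=(357,267,62),pin1=(592,281,60),pin2=(614,309,60),dial=(498,250,140),green=(310,400,26),obj=(293,338,46))
for k,(u,v,z) in pts.items(): print(k,ray(m,[[u*.64,v*.64]],z)[0].round())
w=cam('wrist');s=bot.get_state()
T=Rn.from_euler('xyz',s['orientation']).as_matrix()
print('cam in tool',T.T@(w['position']-s['tcp_pos']),'\nview dir in tool',T.T@(-w['rotation'][:,2]), T.T@w['rotation'][:,0])
```

```text
sp_a [320. 370.  13.]
sp_b [420. 309.  13.]
hub [369. 336.  26.]
short_a [593. 423.  13.]
short_b [518. 374.  13.]
head [ 568. -155.   85.]
knob [583.  36. 124.]
clev [597. 103.  62.]
pin1 [ 578. -366.   60.]
pin2 [ 522. -407.   60.]
dial [ 615. -166.  140.]
green [334. 190.  26.]
obj [454. 226.  46.]
cam in tool [ 7.75506181e+01 -1.38186346e-01 -1.42226278e+02] 
view dir in tool [-3.00629022e-01 -7.73708523e-05  9.53741152e-01] [-5.19046961e-04  9.99999862e-01 -8.24854189e-05]
```

Run:
```python
from h import *
import json
V=[]
for n,p,yaw in [('stand',(560,-380,150),.63),('bench',(585,-10,230),None),('spin',(370,338,140),None)]:
    cands=[yaw] if yaw is not None else ([1.46,-1.68] if n=='bench' else [-.55,2.59])
    sol=[(abs(q[5]),y,q) for y in cands for q in [solve_ik(p,[np.pi,0,y])] if q is not None]
    for s in sol: print(n,s[1],np.round(s[2],2))
    y=min(sol,key=lambda s:s[0])[1]
    bot.move_ptp(p,[np.pi,0,y])
    bot.dwell(.15)
    m=cam('wrist'); im=imaging.capture('wrist'); np.savez(f'{n}.npz',im=im,**m); V.append(im)
    print(n,bot.get_state()['t'],bot.get_state()['tcp_pos'].round(1))
cv2.imwrite('pics/a.png',V[0]);cv2.imwrite('pics/b.png',cv2.resize(V[1],(800,600),interpolation=cv2.INTER_CUBIC))
cv2.imwrite('pics/ac.png',np.vstack([cv2.resize(V[0],(400,300)),cv2.resize(V[2],(400,300))]))
```

```text
stand 0.63 [-0.71  0.62  0.06  1.02  0.    1.81]
stand 1.5833 [ 559.1 -381.3  150.7]
bench 1.46 [-0.14  0.39 -0.1   1.08  0.    1.54]
bench -1.68 [-0.14  0.39 -0.1   1.08  0.   -1.6 ]
bench 3.2 [585.1 -11.1 229.6]
spin -0.55 [ 0.59  0.32 -0.45  0.8   0.   -2.  ]
spin 2.59 [ 0.59  0.32 -0.45  0.8   0.    1.14]
spin 4.95 [370.9 337.6 140.2]
```

View pics/ac.png

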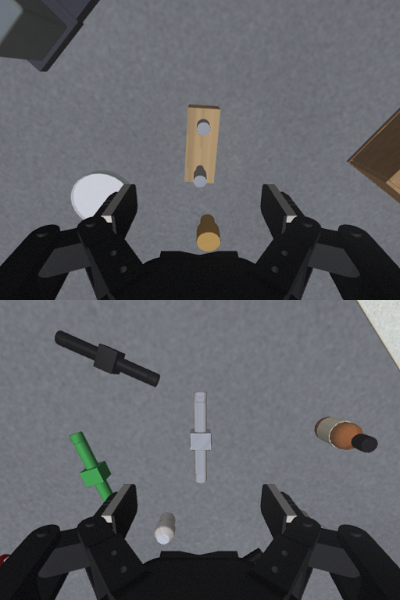

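View pics/b.png

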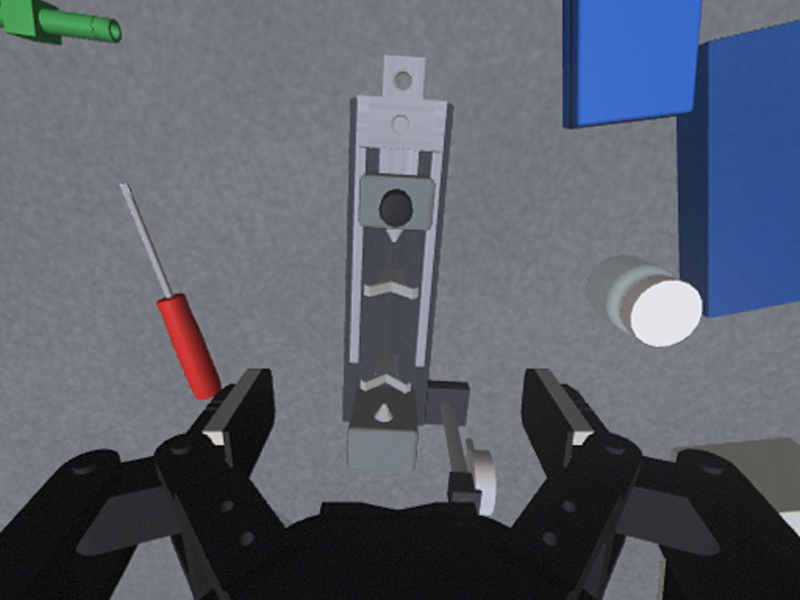

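The stand is up the image at (200,145). The pin nearest the camera bottom at (200,175) shows more shank. The spindle's hub is at (200,440) in the montage. On the bench, the ear hole is at (400,124), the tongue eye at (404,80), the knob at (396,207), and the rests at (391,290) and (386,382). Next I refine these numerically.

Run:
```python
from h import *
B=np.load('bench.npz');S=np.load('spin.npz');P=np.load('stand.npz')
k=.64
def ld(Z): return {x:Z[x] for x in('K','position','rotation')}
for n,uv,z in [('ear',(400,124),62),('eye',(404,80),49),('knob',(396,207),124),('tailtip',(394,242),65),('headtip',(384,403),65),('restb',(391,290),55),('resta',(386,382),55)]:
    print(n,ray(ld(B),[[uv[0]*k,uv[1]*k]],z)[0].round(1))
# spindle
im=S['im'];hsv=cv2.cvtColor(im,cv2.COLOR_BGR2HSV)
mask=((hsv[...,2]>135)&(hsv[...,1]<60)).astype(np.uint8)
n,l,st,c=cv2.connectedComponentsWithStats(mask)
for i in range(1,n):
    if st[i,4]>300: print('comp',st[i],c[i].round(1))
crop=P['im'][110:260,200:320]; c2=B['im'][30:160,215:300]
a=cv2.resize(crop,(480,600),interpolation=cv2.INTER_CUBIC); b=cv2.resize(c2,(320,489),interpolation=cv2.INTER_CUBIC)
b=cv2.copyMakeBorder(b,0,111,0,0,cv2.BORDER_CONSTANT)
cv2.imwrite('pics/crop.png',np.hstack([a,b]))
```

```text
ear [598.3  86.1  62. ]
eye [604.3 114.6  49. ]
knob [590.3  38.1 124. ]
tailtip [585.    6.8  65. ]
headtip [ 561.4 -125.1   65. ]
restb [578.  -32.3  55. ]
resta [ 564.4 -111.6   55. ]
comp [ 457    0   55   89 2499] [493.   29.5]
comp [249 118  14  52 696] [255.4 143.5]
comp [ 243  171   27   64 1081] [256.3 196.4]
comp [198 289  24  24 423] [209.2 300.4]
```

View pics/crop.png

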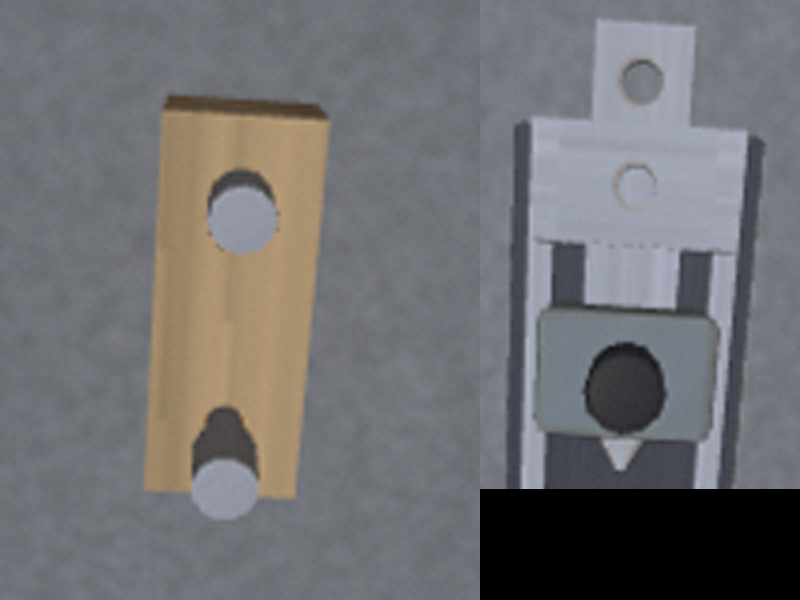

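Run:
```python
from h import *
S=np.load('spin.npz');P=np.load('stand.npz')
e=ray(S,[[255.8,117.5],[256.6,235.5]],13); d=e[1]-e[0]
print('ends',e.round(1),'len',np.linalg.norm(d),'mid',e.mean(0),'ang',np.arctan2(d[1],d[0]))
im=S['im'];print([int(x) for x in im[100:250,256].mean(1)])
print([int(x) for x in im[178,230:285].mean(1)]); print([int(x) for x in im[130,240:275].mean(1)]); print([int(x) for x in im[225,240:275].mean(1)])
L=ray(P,[[256.3,232]],69)[0];Sh=ray(P,[[260.75,164.75]],57)[0]
print(L,Sh,np.linalg.norm((L-Sh)[:2]),np.arctan2(*(Sh-L)[1::-1]))
```

```text
ends [[320.5 371.2  13. ]
 [427.9 306.1  13. ]] len 125.55431766452212 mid [374.20276313 338.64095384  13.        ] ang -0.5454208053653873
[127, 127, 125, 123, 122, 118, 120, 121, 122, 122, 120, 117, 118, 121, 120, 122, 118, 121, 151, 159, 163, 164, 161, 159, 156, 156, 159, 161, 162, 163, 156, 145, 161, 159, 159, 160, 158, 158, 160, 159, 161, 162, 160, 161, 158, 160, 160, 161, 161, 162, 159, 159, 160, 161, 161, 160, 160, 161, 161, 160, 159, 161, 160, 162, 160, 160, 162, 161, 158, 128, 104, 170, 163, 165, 165, 165, 164, 164, 164, 167, 166, 165, 166, 165, 168, 168, 168, 168, 168, 166, 165, 163, 153, 162, 161, 164, 160, 163, 161, 161, 162, 162, 162, 162, 162, 161, 162, 161, 162, 161, 162, 161, 160, 162, 160, 161, 162, 163, 160, 163, 161, 161, 162, 161, 165, 167, 169, 166, 164, 162, 165, 166, 166, 162, 139, 120, 120, 118, 117, 120, 119, 118, 117, 117, 119, 119, 121, 120, 121, 120]
[117, 117, 121, 122, 123, 124, 122, 122, 119, 118, 117, 115, 113, 102, 166, 163, 165, 165, 163, 165, 162, 161, 163, 166, 167, 164, 164, 167, 165, 165, 166, 168, 169, 167, 166, 165, 164, 164, 162, 147, 90, 119, 120, 118, 116, 119, 120, 120, 119, 118, 117, 117, 122, 118, 125]
[124, 123, 121, 122, 122, 121, 122, 118, 113, 155, 150, 148, 148, 153, 153, 154, 156, 154, 154, 149, 147, 136, 121, 104, 103, 126, 124, 126, 125, 122, 122, 124, 121, 122, 122]
[126, 129, 129, 127, 123, 122, 120, 121, 120, 119, 122, 146, 157, 167, 169, 168, 167, 167, 169, 170, 167, 157, 142, 124, 89, 122, 120, 116, 118, 119, 119, 124, 122, 126, 126]
[ 530.52664953 -404.35011891   69.        ] [ 581.08610497 -372.51715174   57.        ] 59.74609889481189 0.5619107406477571
```

Run:
```python
from h import *
S=np.load('spin.npz')
c=ray(S,[[256.9,181.8]],26)[0]; e=ray(S,[[255.2,130],[257.1,225]],18); d=e[1]-e[0]; a=np.arctan2(d[1],d[0])+np.pi
print(c,a)
D=[np.pi,0,a]
bot.grip(.6)
bot.move_ptp([c[0],c[1],60],D)
bot.movel([c[0],c[1],4],max_speed=100,threshold=15)
print(bot.get_state()['tcp_pos'].round(2))
bot.grip(0,40)
s=bot.get_state();print(s['opening'],s['tcp_pos'].round(2),s['contact_force'].round(1))
g=s['tcp_pos'][2]
bot.movel([c[0],c[1],130])
print('lifted',bot.get_state()['opening'],bot.get_state()['contact_force'].round(1))
u=np.array([np.cos(1.40),np.sin(1.40)]);o=np.array([598.3,86.1])-162*u
p=o+14*u
bot.move_ptp([*p,170],[np.pi,0,1.40]); bot.dwell(.2)
m=cam('wrist');im=imaging.capture('wrist');np.savez('held.npz',im=im,**m)
s=bot.get_state();print(s['t'],s['tcp_pos'].round(1),s['orientation'].round(3),s['opening'],'g',g,s['contact_force'].round(1))
cv2.imwrite('pics/held.png',cv2.resize(im[:,100:420],(667,800*384//400+32))[:600])
cv2.imwrite('pics/held.png',cv2.resize(im,(800,600)))
```

```text
[372.42804557 340.4038235   26.        ] 2.608842821259436
[373.1  340.88   4.85]
0.29383829880798173 [373.03 340.75   4.91] [-1.3 -0.3  6.2]
lifted 0.29368445763846657 [-0.2 -0.2 -3.3]
9.7417 [573.1 -58.8 170. ] [-3.142 -0.     1.402] 0.29506314498775515 g 4.908593526262147 [ 1.1 -0.  -1.2]
```

View pics/held.png

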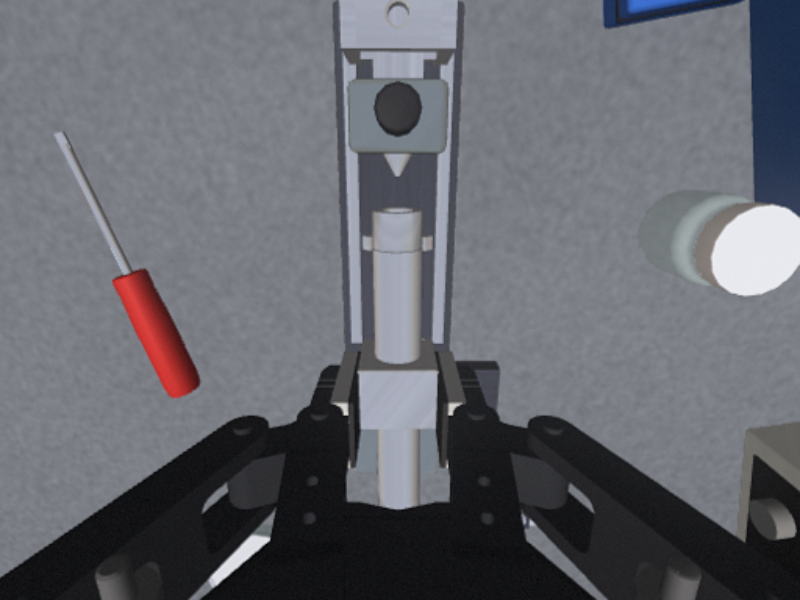

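Run:
```python
from h import *
H=np.load('held.npz');k=.64
u=np.array([np.cos(1.40),np.sin(1.40)]);v=np.array([-u[1],u[0]]);o=np.array([598.3,86.1])-162*u
for n,uv,z in [('ear',(398,14),62),('tip',(398,175),65),('knob',(398,108),124),('sp end top',(397,209),186),('hub top',(398,400),191)]:
    p=ray(H,[[uv[0]*k,uv[1]*k]],z)[0][:2]; print(n,p.round(1),'bench',((p-o)@u).round(1),((p-o)@v).round(1))
p=H['position'][:2];print(((p-o)@u),((p-o)@v))
```

```text
ear [598.5  85.7] bench 161.7 -0.3
tip [585.2   7.7] bench 82.5 -0.4
knob [590.  36.] bench 111.2 -0.3
sp end top [584.    3.1] bench 77.8 -0.0
hub top [574.1 -56.6] bench 17.3 -0.4
92.39878199532066 -0.15706907580909993
```

```bash
cat >> h.py <<'E'
YAW=1.40; U=np.array([np.cos(YAW),np.sin(YAW)]); VV=np.array([-U[1],U[0]]); O=np.array([598.4,85.9])-162*U
def W(x,y,z): return [*(O+x*U+y*VV),z]
def bx(p): d=np.array(p)[:2]-O; return np.array([d@U,d@VV,p[2]]).round(2)
def st(t=''):
    s=bot.get_state(); print(t,'t %.2f'%s['t'],'bench',bx(s['tcp_pos']),'F',s['contact_force'].round(1),'op %.3f'%s['opening'],flush=True); return s
E
python3 - <<'E'
from h import *
bot.movel(W(11.5,-.3,75),max_speed=90); st('above')
r=bot.movel(W(11.5,-.3,59),max_speed=25,threshold=6); st(r)
if not r:
    r=bot.movel(W(11.5,-.3,54),max_speed=8,threshold=4); st(r)
E
```

```text
above t 10.95 bench [11.5  -0.9  75.65] F [ 0.1  0.1 -2.2] op 0.299
False t 11.74 bench [11.49 -0.39 59.  ] F [ 0.2  0.4 -1.5] op 0.294
True t 12.11 bench [11.46  0.44 56.93] F [-0.1  0.  -0.3] op 0.294
```

Run:
```python
from h import *
bot.movel(W(11.5,-.0,56.6),max_speed=5,threshold=4); st()
bot.grip(.6); st('open')
bot.movel(W(11.5,-.0,150)); st()
bot.move_ptp(W(70,0,170),[np.pi,0,YAW]); bot.dwell(.15)
m=cam('wrist');im=imaging.capture('wrist');np.savez('laid.npz',im=im,**m); st()
cv2.imwrite('pics/laid.png',cv2.resize(im,(800,600)))
```

```text
t 12.43 bench [11.46  0.61 56.51] F [-3.3 -0.6  1.3] op 0.297
open t 12.79 bench [11.49 -0.39 56.66] F [0.5 0.4 0.4] op 0.599
 t 13.57 bench [ 11.54   0.54 149.3 ] F [-0.1 -0.2 -0.4] op 0.603
 t 14.12 bench [ 69.18   0.64 168.93] F [ 0.1 -0.6  1.1] op 0.600
```

View pics/laid.png

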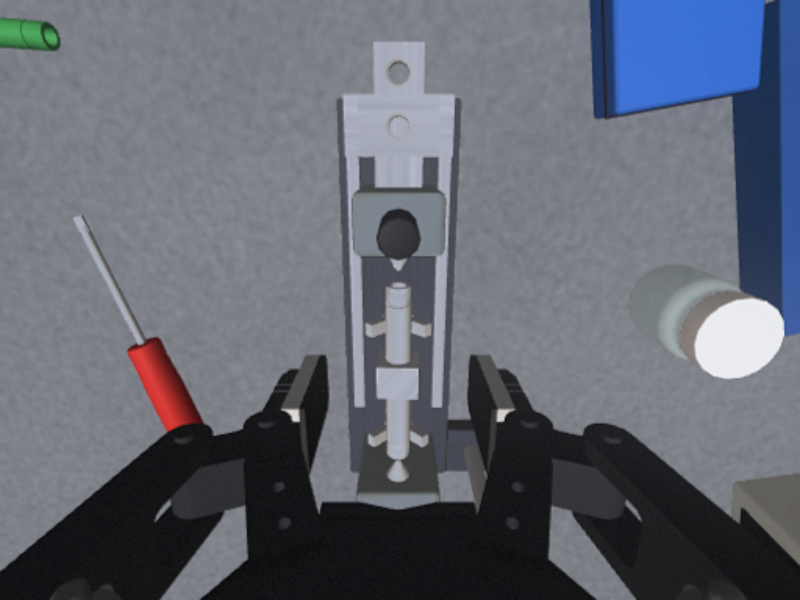

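The image shows the spindle lying in both Vs, with free gaps at the tail point (398,268) and at the head point (398,465). Next I grip the knob and push.

Run:
```python
from h import *
bot.move_ptp(W(111.2,-.3,150),[np.pi,0,YAW])
r=bot.movel(W(111.2,-.3,94),max_speed=100,threshold=10); st(('down',r))
bot.grip(0,50); s=st('gripped'); x0=bx(s['tcp_pos'])
r=bot.movel(W(x0[0]-24,-.3,94),max_speed=45,threshold=25); st(('slide',r))
r=bot.movel(W(x0[0]-36,-.3,94),max_speed=12,threshold=18); s=st(('home',r))
print('travel',x0[0]-bx(s['tcp_pos'])[0])
bot.dwell(.2); st()
```

```text
('down', False) t 15.13 bench [110.91  -0.79  94.48] F [-0.1 -0.  -0.3] op 0.597
gripped t 15.53 bench [111.27   0.67  94.82] F [-4.8  0.9  5.2] op 0.220
('slide', False) t 16.21 bench [88.29  0.71 94.83] F [-3.1  3.   4.5] op 0.216
('home', False) t 17.36 bench [81.85  0.71 94.83] F [-1.  18.3  4. ] op 0.219
travel 29.42
 t 17.56 bench [81.83  0.74 94.84] F [-0.8 18.3  4.2] op 0.217
```

Run:
```python
from h import *
bot.movel(W(79.5,.3,94),max_speed=12); st('relax')
bot.grip(.6); st('open')
bot.movel(W(80,.3,150)); 
bot.move_ptp(W(115,0,150),[np.pi,0,YAW]); bot.dwell(.15)
m=cam('wrist');im=imaging.capture('wrist');np.savez('home.npz',im=im,**m); st()
a=cv2.resize(im[20:330,195:315],None,fx=1.9*1,fy=1.9,interpolation=cv2.INTER_CUBIC)
b=cv2.resize(im[90:290,215:295],None,fx=2.95,fy=2.95,interpolation=cv2.INTER_CUBIC)[:589]
a=a[:589]; cv2.imwrite('pics/home.png',np.hstack([a,b])); print(a.shape,b.shape)
```

```text
relax t 18.07 bench [82.04  0.76 94.82] F [-1.5  7.   3.1] op 0.220
open t 18.48 bench [79.24  0.14 94.06] F [-0.3 -0.   0. ] op 0.597
 t 19.48 bench [114.37   0.46 149.25] F [-0.2 -0.1 -0. ] op 0.603
(589, 228, 3) (589, 236, 3)
```

View pics/home.png

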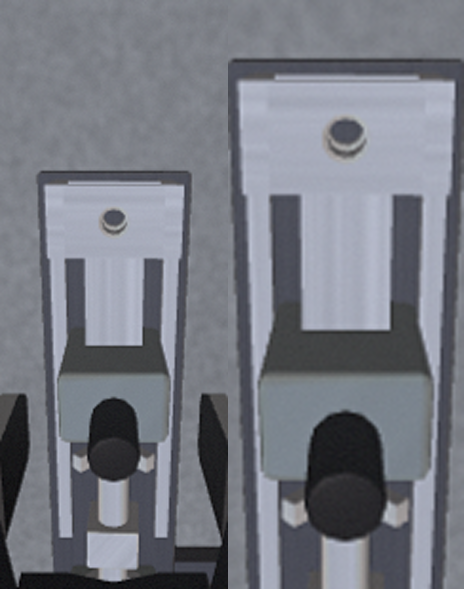

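The eye lines up under the ear hole (dark centre about (347,131), mouth (346,138)), and the tail sits at about 40 mm. Next I grasp the long pin by its head.

Run:
```python
from h import *
H=np.load('home.npz')
print('ear',bx(ray(H,[[255.0,136.8]],62)[0]))
L=np.array([530.5,-404.35]);D=[np.pi,0,.562]
bot.movel(W(114,0,205),max_speed=200)
bot.move_ptp([*L,150],D)
bot.dwell(.1)
m=cam('wrist');im=imaging.capture('wrist')
np.savez('pin.npz',im=im,**m)
r=bot.movel([*L,85],max_speed=100,threshold=8)
r=r or bot.movel([*L,51],max_speed=60,threshold=8); s=bot.get_state(); print(r,s['t'],s['tcp_pos'],s['contact_force'])
uv=proj(m,[*L,69])[0];print('pred px',uv)
x,y=uv.astype(int); c=im[max(0,y-60):y+40,x-60:x+60]; cv2.imwrite('pics/pin.png',cv2.resize(c,None,fx=5,fy=5,interpolation=cv2.INTER_CUBIC)); print(c.shape,x-60,y-60)
```

```text
ear [162.68  -0.22  62.  ]
False 23.2167 [ 530.5335758  -404.38704011   50.9083938 ] [ 0.80175761 -0.32829905 -0.71303795]
pred px [255.11581267 195.62069099]
(100, 120, 3) 195 135
```

View pics/pin.png

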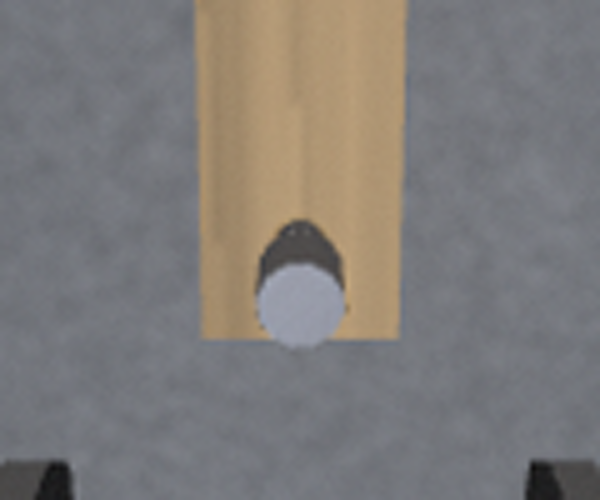

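Run:
```python
from h import *
bot.grip(0,50); s=st('grip'); print(s['tcp_pos'])
z0=s['tcp_pos'][2]
L=s['tcp_pos'][:2]
bot.movel([*L,225],max_speed=180); st('lift')
bot.move_ptp(W(162.2,.5,225),[np.pi,0,YAW])
bot.movel(W(162.2,.5,112),max_speed=130); bot.dwell(.15)
m=cam('wrist');im=imaging.capture('wrist');np.savez('pinh.npz',im=im,**m); s=st()
c=im[130:330,175:335]; cv2.imwrite('pics/pinh.png',cv2.resize(c,None,fx=3,fy=3,interpolation=cv2.INTER_CUBIC))
foot=s['tcp_pos']-[0,0,44]; print('foot px',proj(m,foot),'ear px',proj(m,W(162.2,0,62)))
```

```text
grip t 23.63 bench [-332.87  -16.71   51.58] F [-0.9  0.5  2.5] op 0.163
[ 530.75650759 -404.60726856   51.58055544]
lift t 24.75 bench [-332.46  -16.03  223.64] F [-0.6 -0.3 -0.7] op 0.162
 t 27.77 bench [ 1.6236e+02 -1.2000e-01  1.1292e+02] F [ 0.6  0.1 -0.6] op 0.164
foot px [[253.43228547 210.39436244]] ear px [[253.28508039 207.08560622]]
```

View pics/pinh.png

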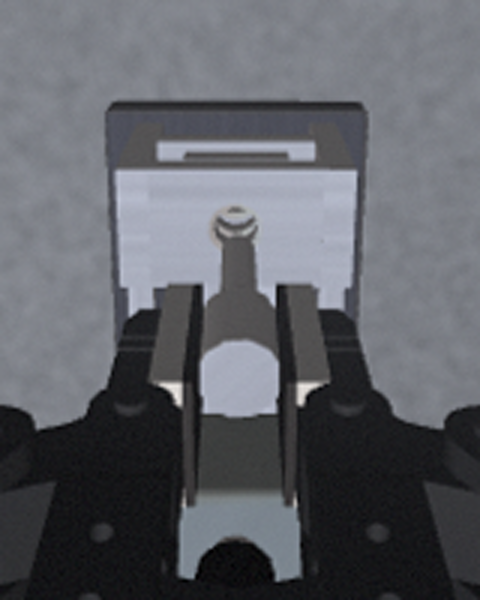

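Run:
```python
from h import *
Z=np.load('pinh.npz')
print('ear',bx(ray(Z,[[253.3,205.7]],62)[0]),'foot',bx(ray(Z,[[254.3,213.3]],68.9)[0]))
im=Z['im']; 
for r in range(196,222,2): print(r,[int(x) for x in im[r,238:272].mean(1)])
```

```text
ear [ 1.6333e+02 -1.0000e-02  6.2000e+01] foot [160.04  -0.76  68.9 ]
196 [175, 177, 177, 176, 175, 176, 176, 176, 175, 176, 177, 177, 177, 178, 178, 178, 176, 177, 178, 176, 178, 176, 178, 178, 178, 178, 178, 176, 177, 176, 177, 177, 177, 177]
198 [181, 181, 181, 181, 180, 179, 182, 181, 183, 181, 180, 178, 176, 173, 165, 165, 166, 173, 181, 180, 181, 181, 180, 180, 182, 180, 182, 180, 180, 182, 181, 179, 180, 181]
200 [177, 178, 177, 177, 178, 178, 178, 178, 174, 165, 161, 162, 155, 115, 117, 106, 108, 124, 142, 172, 175, 177, 177, 180, 178, 179, 178, 179, 178, 179, 180, 178, 179, 180]
202 [179, 180, 180, 180, 180, 180, 179, 172, 155, 124, 123, 165, 171, 169, 170, 168, 170, 174, 174, 169, 155, 127, 170, 180, 181, 181, 180, 181, 182, 179, 181, 180, 181, 180]
204 [179, 179, 177, 178, 178, 179, 170, 154, 130, 114, 89, 73, 77, 108, 143, 142, 138, 117, 113, 82, 93, 133, 168, 178, 177, 178, 179, 180, 178, 178, 177, 178, 179, 179]
206 [174, 176, 175, 174, 176, 176, 168, 148, 110, 93, 162, 149, 120, 102, 91, 90, 97, 100, 124, 156, 176, 134, 110, 179, 174, 178, 175, 177, 177, 176, 176, 175,
[... 468 characters left out ...]
176, 175, 177, 177, 176, 175, 175, 175, 175]
214 [172, 174, 173, 176, 173, 174, 175, 172, 175, 175, 171, 85, 90, 87, 86, 85, 83, 84, 83, 80, 77, 91, 156, 178, 176, 173, 175, 174, 176, 175, 175, 176, 176, 175]
216 [176, 173, 177, 175, 175, 176, 176, 176, 176, 178, 171, 86, 90, 89, 86, 84, 83, 83, 84, 81, 76, 92, 159, 181, 178, 176, 174, 178, 177, 177, 178, 176, 176, 178]
218 [173, 173, 175, 175, 174, 175, 176, 174, 175, 174, 147, 87, 90, 87, 87, 85, 85, 83, 83, 79, 79, 84, 133, 180, 175, 176, 179, 176, 176, 175, 176, 177, 176, 176]
220 [171, 173, 173, 171, 172, 173, 172, 172, 174, 171, 147, 88, 89, 89, 87, 85, 83, 82, 83, 83, 79, 86, 134, 175, 173, 172, 172, 171, 171, 172, 171, 173, 172, 173]
```

Run:
```python
from h import *
Z=np.load('pinh.npz'); print('head',bx(ray(Z,[[254.7,255.7]],130.9)[0]))
c=np.array([164.6,1.1])
for dx,dy in [(0,0),(-1.2,0),(1.2,0),(0,1.2),(0,-1.2),(-2.4,0)]:
    x,y=c+[dx,dy]
    bot.movel(W(x,y,110),max_speed=40)
    r=bot.movel(W(x,y,100),max_speed=20,threshold=5); s=st(((dx,dy),r))
    if not r: break
```

```text
head [162.73  -0.88 130.9 ]
((0, 0), False) t 28.67 bench [164.59   1.14  99.9 ] F [-0.3  0.2 -0.7] op 0.158
```

Run:
```python
from h import *
r=bot.movel(W(164.6,1.1,84),max_speed=25,threshold=6); s=st(r)
if not r:
    r=bot.movel(W(164.6,1.1,69),max_speed=25,threshold=6); s=st(r)
```

```text
False t 29.46 bench [164.63   1.07  84.02] F [ 0.5 -0.3 -1.4] op 0.160
False t 30.21 bench [164.62   1.13  68.96] F [-0.  -0.5 -0.8] op 0.162
```

Run:
```python
from h import *
r=bot.movel(W(164.6,1.1,65),max_speed=10,threshold=5); s=st(r)
bot.grip(.45); st('open')
bot.movel(W(164.6,1.1,150)); 
bot.move_ptp(W(110,0,205),[np.pi,0,YAW]); bot.dwell(.2)
m=cam('wrist');im=imaging.capture('wrist');np.savez('fin.npz',im=im,**m); st()
sc=imaging.capture('scene')
a=cv2.resize(im[40:320,190:325],None,fx=2.1,fy=2.1,interpolation=cv2.INTER_CUBIC)
b=cv2.resize(sc[170:260,180:270],(500,588),interpolation=cv2.INTER_CUBIC)
cv2.imwrite('pics/fin.png',np.hstack([a[:588],b]))
```

```text
True t 30.55 bench [164.67   0.83  66.64] F [-0.5  0.7  4.9] op 0.163
open t 30.91 bench [164.44   1.86  65.42] F [ 0.3 -0.9  0.1] op 0.449
 t 32.27 bench [110.61   0.98 203.48] F [ 0.1  1.  -0.1] op 0.453
```

View pics/fin.png

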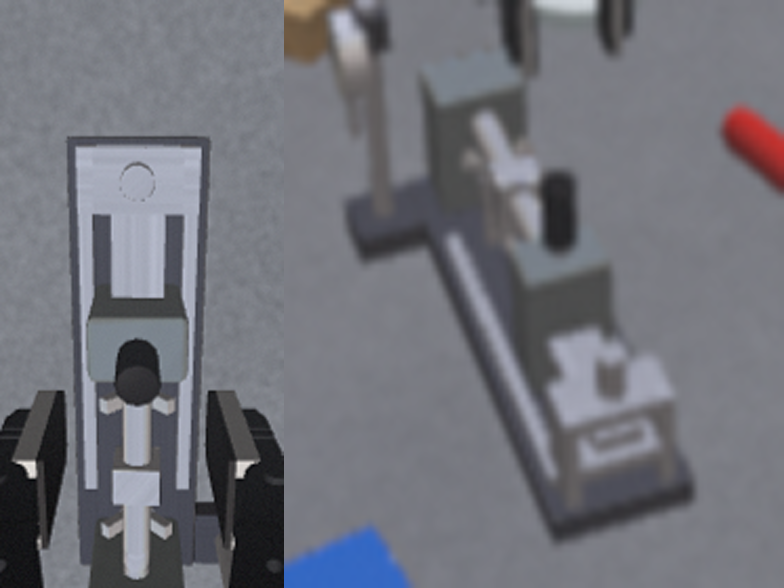

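Run:
```python
from h import *
Z=np.load('fin.npz'); 
print('hub',bx(ray(Z,[[254.8,40+487/2.1]],78)[0]),'knob',bx(ray(Z,[[190+138/2.1,40+386/2.1]],124)[0]),'pin head',bx(ray(Z,[[190+137/2.1,40+182/2.1]],84)[0]))
L=np.load('laid.npz')
bot.move_ptp(W(0,0,200),[np.pi,0,YAW]);bot.dwell(.2)
bot.move_ptp(W(-70,0,215),[np.pi,0,YAW]);bot.dwell(.2)
m=cam('wrist');im=imaging.capture('wrist');st()
uv=proj(m,[W(x,0,65) for x in(-53,0,53)]);print(uv)
y0=int(uv[2][1])-40;c=im[max(0,y0):int(uv[0][1])+40,200:310]
f=min(5,600/c.shape[0]);cv2.imwrite('pics/end.png',cv2.resize(c,None,fx=f,fy=f,interpolation=cv2.INTER_CUBIC));print(f,y0)
```

```text
hub [ 1.35  0.5  78.  ] knob [ 83.12  -0.32 124.  ] pin head [164.09   0.23  84.  ]
 t 33.68 bench [-6.8770e+01  1.9000e-01  2.1473e+02] F [0.5 0.2 1.1] op 0.450
[[254.2850708  159.62714169]
 [254.35116742 108.93603383]
 [254.42519584  52.16182893]]
3.2085561497326203 12
```

View pics/end.png

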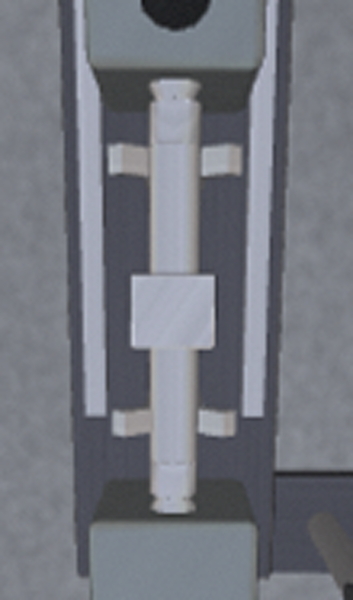

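```bash
python3 -c "
from h import *
bot.dwell(.3); st(); bot.sign_off()"
```

```text
t 33.98 bench [-6.9700e+01  1.0000e-02  2.1497e+02] F [ 0.8  0.1 -0.1] op 0.450
the job is handed in; nothing more can be done
```

The long spindle is mounted between the points, the tailstock is locked with the long pin, and the job was handed in at 34 s.

- **Spindle:** I gripped it by the hub and laid it in the two V rests. It touched about 0.5 mm above the expected height, with about 4 N.
- **Tailstock:** I slid it by its knob until it stopped against about 18 N, after 29.4 mm of travel. I expected about 29 mm.
- **Pin:** it passed through the upper ear, the tongue's eye and the lower ear without catching. The head touched the upper ear at the height I had calculated, with about 5 N.

**Last checks:** the final pictures show both points in the bores with an equal gap at each end. They put the hub at bench x of about 1 mm and the knob at about 83 mm, and show the pin's head down on the ear. I touched nothing else, but did not re-measure the spare parts or the other items.

**Disagreements:**
- The camera views put the ear hole between bench x 161.7 and 163.3 mm.
- The pin's foot looked about 2 mm off in the grip, so I corrected the insertion by about +2.4 mm in x and +0.6 mm in y. It then went in at the first try.
- The visible length of each point beyond the spindle read about 6.5 mm instead of about 5. The overall distance between the two blocks matched the seated 130 mm, so I put this down to edge and perspective error.

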